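Clamp the bench block with the swing strap and cam lever

TASK

Clamp the steel bench block down in its holder without picking anything up: first push the clamp strap round over the block with the outside of a finger until it meets its stop, leaving the cam lever standing up. Then push the cam lever all the way down so that the strap's pad presses on the block, and take the hand away. The block stays in its holder and the loose things round about stay where they are.

Things in the scene. Friction and masses are not known exactly. Their poses are not given: they have to be found in the camera images.
- holder: The clamp's dark steel base plate, screwed to the bench (fixed), 190 mm along its own x, 96 mm along y, 8 mm thick. Origin on the bench surface (underside of the plate), axes in the plate, z up; the plate runs from x = -90 to +100 mm. A post carrying the strap stands at x = -45 mm, y = 0; the block's nest (four aluminium rails, top 15 mm above the bench) is centred at x = +45 mm, y = 0. A stop pin 8 mm thick, 42 mm high, stands at x = -17, y = -15.5 mm.
- clamp_strap (a joint): Angle of the steel strap about the vertical post, rad: 0 = wide open (the strap points about 100 degrees away from the block, to the holder's +y side), growing as it swings to the block (clockwise seen from above); 1.75 = pointing along the holder's +x over the block, at its hard stop. Its direction in the holder frame is thus at angle 1.75 minus this value from +x. Starts between 0 and 0.5. It stays where it is left (friction 0.12 N m, about 2 N at 60 mm from the post).
- clamp_lever (a joint): Angle of the cam lever about a level pin in the strap, rad: 0 = standing up 60 degrees above level, 1.05 = level, fully down (hard stop). Starts between 0 and 0.2. It stays where it is left (friction 0.15 N m); in the last part the cam drives the pad onto the block, total push well under 15 N at the end of the lever. The lever turns with the strap and always leans away from it: from the post it points opposite to the strap.
- strap_pivot (a point): Point on the post's axis at the strap's top face, 48 mm above the bench. Its x axis points along the strap towards its free end, z up. The strap is a bar 22 mm wide and 14 mm thick (34 to 48 mm above the bench), reaching 88 mm from the post's axis. Above it two ears carry the lever's pin, whose axis is 64 mm above the bench over the post's axis; the ears reach to 76 mm above the bench and 13 mm from the axis.
- strap_end (a point): Point on the strap's top face, 72 mm from the post's axis, 48 mm above the bench, over the pad; same axes as strap_pivot. The pad's screw head (10 mm thick) stands about 8 mm proud of the strap here.
- lever_end (a point): Centre line of the lever at the middle of its round outer end, 95 mm from the lever's pin. The lever is a steel rod 10 mm thick with a black sleeve 16 mm thick over its outer 41 mm (and 8 mm of round end beyond this point). When fully down it lies level, 64 mm above the bench.
- presser: The clamp pad under the strap's end: rubber disc 18 mm across, on a screw through the strap. Origin 34 mm above the bench (pad face 3.5 mm below it) when raised; the face is then 3.5 mm above the block. Pushing the lever down drives it down onto the block.
- bench_block: Loose grey mottled steel block 65 x 65 x 19 mm lying in the holder's nest (about 1.5 mm play), origin at the centre of its underside, 8 mm above the bench; its top is 27 mm above the bench, 7 mm below the strap.
- flux_jar: Loose bystander: round pale jar with a knobbed lid, 55 mm across, 60 mm high, standing left of the holder. Origin under its centre.
- gem_jar: Loose bystander: small round screw-top jar, 29 mm across, 18 mm high, standing beside the holder on its +y side, beneath the strap's path. Origin under its centre.
- gem_jar_b: Loose bystander: a second small screw-top jar like the first, 29 mm across, 18 mm high, standing beside the holder on its -y side. Origin under its centre.
- chasing_hammer: Loose bystander: hammer with a wooden handle, 63 x 213 x 26 mm, lying on the right of the bench. Origin under its centre.
- solder_spool: Loose bystander: spool 65 x 46 x 23 mm, lying at the near right. Origin under its centre.
- ring_box: Loose bystander: closed square ring box 50 x 50 x 34 mm on the left. Origin under its centre.
Not all that is in view belongs to the job. There is more than one size of the bench_block; the one meant has the size given above.

How it is judged:
On the way, in this order (a step that is already met when the one before it is completed fails the run):
1. the strap stands over the block at its stop while the cam lever is still up (value of joint clamp_strap above 1.66 rad and value of joint clamp_lever below 0.6 rad), for 0.1 s.
2. the cam lever is fully down and the pad presses on the block (value of joint clamp_strap above 1.66 rad and value of joint clamp_lever above 0.97 rad and contact force between presser and bench_block above 4 N), for 0.2 s.
At the end, for the whole second after the job is handed in: The strap is over the block (joint above 1.66 of 1.75 rad), the cam lever fully down (above 0.97 of 1.05 rad), the pad presses on the block with more than 4 N, the block lies still in its nest (within 7 mm), and no bystander has moved 20 mm (all of step 2 and z of bench_block in the frame of holder below 0.012 m and x of bench_block in the frame of holder between 0.038 and 0.052 m and y of bench_block in the frame of holder between -0.007 and 0.007 m and linear speed of bench_block below 0.01 m/s and distance of each of flux_jar, gem_jar, gem_jar_b, chasing_hammer, solder_spool, ring_box from where it was at the start of the episode below 0.02 m); the robot touches nothing.
It fails at once if the block is lifted out of its nest (5 mm or more) (z of bench_block in the frame of holder above 0.013 m).
It fails at once if the flux jar, a little jar, the hammer, the spool or the ring box is moved or lifted by 20 mm or more (distance of any of flux_jar, gem_jar, gem_jar_b, chasing_hammer, solder_spool, ring_box from where it was at the start of the episode above 0.02 m).
It also fails if it takes over 45 s, if anything falls off the work surface, if the arm or the gripper's body presses on something with over 40 N, if the wrist force passes 120 N, or if a joint passes its speed limit or range.

ROBOT

A 7-joint arm with a two-finger parallel gripper is mounted at the origin on a cart in front of the work surface, level with it; the furniture and walls round the work are solid. World frame = base frame: x ahead of the robot, y to its left, z up, the work surface at z = 0. Lengths are in m, angles in rad, forces in N, time in s.
With the tool pointing down it reaches from about 0.4 to 0.85 m from the base axis. Payload 4.5 kg.
Tool frame: the origin (TCP) lies midway between the tips of the shut fingers; the grasp point (between the pads) lies 19 mm behind it; z points along the fingers, x is the direction in which the jaws open and shut, and the axes are right-handed (so a half turn about z gives the same grasp; the last joint's range is limited). The gripper opens to 88 mm and grips with 3 to 60 N. Pads are 18 mm wide; open, the fingers measure 123 mm over their backs; the gripper's body (75 mm by 187 mm) begins 45 mm behind the grasp point.
Start: joints at [1.293, 0.689, -0.195, 1.565, 0.157, 0.902, -0.215], TCP at [0.192, -0.595, 0.207] pointing down, gripper open.
Joint ranges: [-3.01, 3.01], [-0.46, 2.08], [-1.47, 1.51], [0.13, 2.56], [-1, 4.14], [0.04, 2.09], [-2.66, 2.66]. Speed limits (rad/s): [2.57, 2.57, 3.14, 3.14, 3.14, 3.14, 3.14].

INTERFACE

Orientations are given as a unit quaternion [x, y, z, w].
In Python, from rig import observe, imaging, ticket gives the robot as it stands.
- The arm moves only by the shell command python3 -m creep 'ROWS'. ROWS is JSON, a list of rows, each an object of numbers: "x", "y", "z": the shift along the world's x, y, z in cm; "spin": the turn about the world's z in rad; "gripper": the finger opening in cm, from 0 to 8.81. A call has exactly 8 rows; each row shifts and turns the commanded pose from where the row before left it; what a row does not reach is not made up. A row lasts 1/8 s, in which the tool goes at most 62.5 mm and 10.7 degrees, less where a joint would pass 70% of its speed; a pose out of reach is approached as far as the arm can. A call with a gripper value outside its range is refused whole. The fingers move at their own pace and stop on an object; the grip force is fixed at half the most. Time passes only in rows, so rows that do not move let the fingers close, or fill a call up. It gives the time, the measured TCP pose, the force and the opening at its end, in the units of the state.
- observe(): the state, without advancing time (a new reading comes with each control period).
- imaging.read_camera(name): name is "scene" or "top" or "wrist"; returns the picture (420x560x3 uint8, red, green, blue); there is no depth.
- imaging.camera_params(name): a dict with "fx", "fy", "cx", "cy" (pixels), "extrinsics" (4x4, takes a point from camera to world coordinates); the wrist camera has in their place "tool_from_camera" (4x4, takes a point from camera to tool coordinates, whose origin is the TCP and whose axes are the tool frame's). Camera axes: x right, y up, looking along -z (the intrinsics and any distortion apply to the point x, -y, -z); pixel columns grow to the right and rows downward; lengths in m; the calibration is good to about 2 mm. A picture is of the moment at which its call begins: read the wrist's pose just before it. camera_params takes no time and is no camera call.
- ticket.sign_off(): hands the job in, once; it reports no verdict.
The state is a dict: "time_s": time; "q": joint angles; "joint_vel": joint speeds; "joint_torque": joint torques, N m; "ee_pos": TCP position; "ee_rot": TCP orientation; "contact_force": force on the tool from outside, world axes, zero at the start; "ft_torque": the same for the moment, N m; "finger_gap": finger opening in m.
Only numpy, scipy, OpenCV 4.12 (cv2) and the standard library are available. Lean on these libraries where they do the work, as an engineer would, in place of code of your own. Each camera call takes 0.05 s, during which the arm holds its last target. There are 200 camera calls.

## Working session

There is one attempt and no reset: what is moved stays moved. The work goes in short steps, Python scripts to look and compute and a shell command to move; the robot and the scene stay as the last step left them, time stands still between calls to the robot, and variables do not carry over. Pictures are saved under pics/ and viewed, about 8 in all and at most 12, crops included, and the job is handed in when it is done.

```bash
mkdir -p pics; python3 - <<'E'
from rig import observe, imaging
import cv2,numpy as np
s=observe();print(s)
for n in ["top","scene"]:
    im=imaging.read_camera(n);cv2.imwrite(f"pics/{n}0.png",im[:,:,::-1])
    print(n,imaging.camera_params(n))
print(imaging.camera_params("wrist"))
E
```

```text
{'time_s': 0.0, 'q': array([ 1.29280092,  0.68998707, -0.19453281,  1.56636951,  0.15729275,
        0.90249185, -0.21508873]), 'joint_vel': array([ 0.00067056,  0.00065063,  0.00013756, -0.00133447, -0.00143351,
       -0.00074185,  0.00018151]), 'joint_torque': array([ 1.30029157e-04, -5.27564907e+01, -1.26723614e+00, -1.53429902e+01,
       -5.27932984e-02,  6.50344271e-03,  1.67278654e-04]), 'ee_pos': array([ 0.19147334, -0.59420543,  0.20590185]), 'ee_rot': array([ 8.08353398e-01, -5.88696795e-01, -7.86308790e-04, -4.99838242e-04]), 'contact_force': array([ 0.27047598, -0.52215875, -0.14287042]), 'ft_torque': array([ 0.00017275, -0.01286674, -0.03108827]), 'finger_gap': 0.0881612349363912}
top {'fx': 389.71378879236556, 'fy': 389.71378879236556, 'cx': 272.9600629083562, 'cy': 209.53301244503734, 'extrinsics': array([[-0.02725231,  0.98487193, -0.1711274 ,  0.33182451],
       [-0.99945351, -0.03004919, -0.01377445, -0.01080596],
       [-0.01870831,  0.17065849,  0.98515262,  1.13560897],
       [ 0.        ,  0.        ,  0.        ,  1.        ]])}
scene {'fx': 542.50127262036
[... 199 characters left out ...]
1,  2.25340619e-01, -4.64400815e-01,
        -7.49272231e-01],
       [-7.79372279e-04,  8.99114208e-01,  4.37713415e-01,
         8.23982524e-01],
       [ 0.00000000e+00,  0.00000000e+00,  0.00000000e+00,
         1.00000000e+00]])}
{'fx': 351.89913822361166, 'fy': 351.89913822361166, 'cx': 282.8643814896745, 'cy': 215.78517160883302, 'tool_from_camera': array([[ 9.99999143e-01,  1.24374381e-03,  4.09950092e-04,
        -3.41690308e-04],
       [ 1.30956393e-03, -9.49796888e-01, -3.12864437e-01,
        -8.17575006e-02],
       [ 2.46114493e-07,  3.12864705e-01, -9.49797703e-01,
        -1.79021951e-01],
       [ 0.00000000e+00,  0.00000000e+00,  0.00000000e+00,
         1.00000000e+00]])}
```

View pics/top0.png

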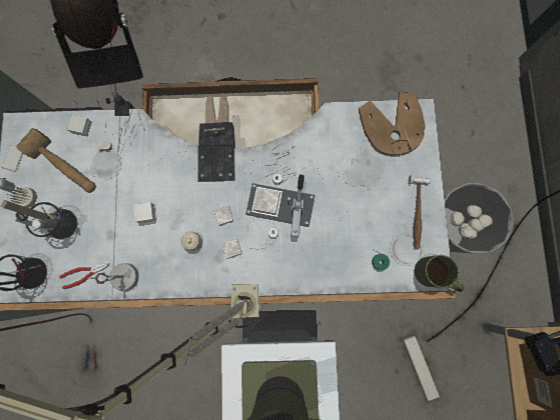

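View pics/scene0.png

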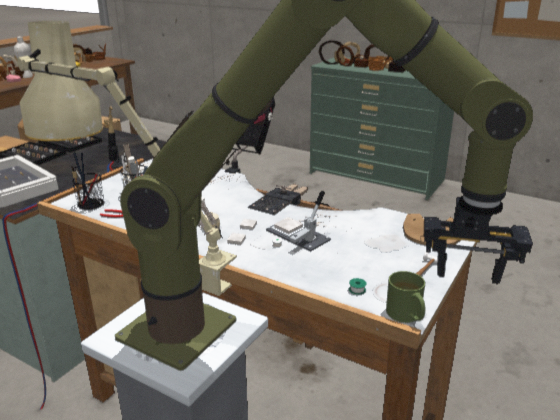

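```bash
cat > h.py <<'E'
import numpy as np
from rig import observe, imaging
from scipy.spatial.transform import Rotation as R
def cam(name):
    p=imaging.camera_params(name)
    if name=="wrist":
        s=observe();T=np.eye(4);T[:3,:3]=R.from_quat(s["ee_rot"]).as_matrix();T[:3,3]=s["ee_pos"]
        return p,T@p["tool_from_camera"]
    return p,p["extrinsics"]
def ray(p,E,u,v,z):
    d=E[:3,:3]@np.array([(u-p["cx"])/p["fx"],-(v-p["cy"])/p["fy"],-1.]);o=E[:3,3]
    return o+d*(z-o[2])/d[2]
def proj(p,E,X):
    c=np.linalg.inv(E)@np.append(X,1);return np.array([p["cx"]+p["fx"]*c[0]/-c[2],p["cy"]-p["fy"]*c[1]/-c[2]])
E
python3 - <<'E'
import cv2
im=cv2.imread("pics/top0.png")[160:260,220:340]
cv2.imwrite("pics/c1.png",cv2.resize(im,None,fx=6,fy=6,interpolation=cv2.INTER_CUBIC))
E
```

```text
(no output)
```

View pics/c1.png

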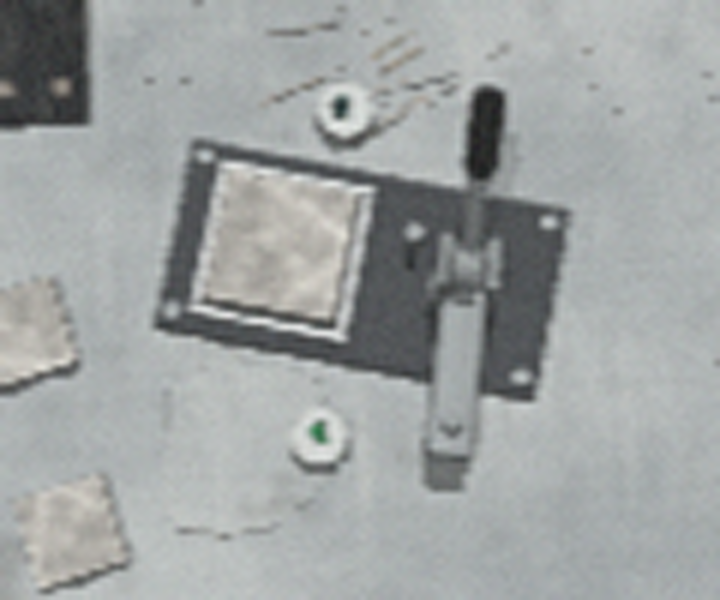

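The crop shows the plate with corners at (195,140), (572,210), (535,400) and (155,328). The block is in the nest at (285,245). The strap points towards the robot, ending at (450,455), and the lever's black end is at (488,90). The little jars are at (318,435) and (343,110). The loose tiles at (30,335) and (70,530) are decoys.

```bash
python3 - <<'E'
from h import *
p,E=cam("top")
def P(u,v,z): return ray(p,E,220+(u-2.5)/6,160+(v-2.5)/6,z)
c=[P(*a,.008) for a in [(195,140),(572,210),(535,400),(155,328)]]
print(np.round(c,4))
a=(c[1]+c[2])/2;b=(c[0]+c[3])/2;d=b-a;L=np.linalg.norm(d);ex=d/L;w=np.linalg.norm(c[0]-c[3])
O=(sum(c)/4)-ex*.005;ey=np.array([-ex[1],ex[0],0])
print("L",L,w,"O",O,"yaw",np.arctan2(ex[1],ex[0]))
post=O-ex*.045
print("post",post,"block",O+.045*ex,"stop",O-.017*ex-.0155*ey)
s=P(450,430,.056);print("strap screw",s,np.linalg.norm((s-post)[:2]),P(450,455,.048))
ds=s-post;print("strap ang from ex",np.arctan2(ds@ey,ds@ex),"joint",1.75-np.arctan2(ds@ey,ds@ex))
for n,q in dict(ear=(465,265,.07),lev=(487,97,.146),jar=(318,435,.018),jarb=(343,110,.018)).items():
  x=P(*q);print(n,x,"holder",(x-O)@ex,(x-O)@ey)
E
```

```text
[[ 0.6099  0.0649  0.008 ]
 [ 0.5687 -0.12    0.008 ]
 [ 0.4752 -0.0978  0.008 ]
 [ 0.5161  0.0862  0.008 ]]
L 0.18895973726961332 0.09619895893820474 O [ 0.54138363 -0.02158677  0.008     ] yaw 1.351492592234505
post [ 0.53159387 -0.06550899  0.008     ] block [0.55117338 0.02233544 0.008     ] stop [ 0.55281404 -0.04155163  0.008     ]
strap screw [ 0.45622596 -0.05418298  0.056     ] 0.07621417575524575 [ 0.44543777 -0.05407419  0.048     ]
strap ang from ex 1.6409400467470605 joint 0.10905995325293949
ear [ 0.53118935 -0.06338091  0.07      ] holder -0.04301089480534273 0.000857800299669133
lev [ 0.59107749 -0.07201411  0.146     ] holder -0.03840865446408248 -0.059474121383543556
jar [0.46005663 0.00770391 0.018     ] holder 0.010896447250258574 0.08575133699549331
jarb [ 0.62030322 -0.0089457   0.018     ] holder 0.029507271041907267 -0.07427933809993349
```

```bash
R='{"x":1.66,"y":3.09,"z":0,"spin":0.167,"gripper":0}'
python3 -m creep '[{"x":1.66,"y":3.09,"spin":0.167,"gripper":0},{"x":1.66,"y":3.09,"spin":0.167,"gripper":0},{"x":1.66,"y":3.09,"spin":0.167,"gripper":0},{"x":1.66,"y":3.09,"spin":0.167,"gripper":0},{"x":1.66,"y":3.09,"spin":0.167,"gripper":0},{"x":1.66,"y":3.09,"spin":0.167,"gripper":0},{"x":1.66,"y":3.09,"spin":0.167,"gripper":0},{"x":1.66,"y":3.09,"spin":0.167,"gripper":0}]'
python3 -c "
from rig import observe
print(observe()['q'])"
```

```text
[ 1.29279621  0.68989165 -0.19450281  1.5662146   0.157274    0.90251864
 -0.21510924]validation failed for argument at $[0]...
```

```bash

python3 -m creep '[{"x":1.66,"y":3.09,"z":0,"spin":0.167,"gripper":0},{"x":1.66,"y":3.09,"z":0,"spin":0.167,"gripper":0},{"x":1.66,"y":3.09,"z":0,"spin":0.167,"gripper":0},{"x":1.66,"y":3.09,"z":0,"spin":0.167,"gripper":0},{"x":1.66,"y":3.09,"z":0,"spin":0.167,"gripper":0},{"x":1.66,"y":3.09,"z":0,"spin":0.167,"gripper":0},{"x":1.66,"y":3.09,"z":0,"spin":0.167,"gripper":0},{"x":1.66,"y":3.09,"z":0,"spin":0.167,"gripper":0}]'
python3 -c "
from rig import observe
print(observe()['q'])"
```

```text
time_s: 1.1
ee_pos: [0.3248, -0.3466, 0.2066]
ee_rot: [0.999, 0.041, -0.0, -0.0]
contact_force: [0.3, 0.3, -0.1]
finger_gap: 0.0106
[ 1.09310973  0.54256876 -0.57359977  1.99203049  0.43391226  0.72917602
  0.33729871]
```

```bash

python3 -m creep '[{"x":1.66,"y":3.09,"z":0,"spin":0.167,"gripper":0},{"x":1.66,"y":3.09,"z":0,"spin":0.167,"gripper":0},{"x":1.66,"y":3.09,"z":0,"spin":0.167,"gripper":0},{"x":1.66,"y":3.09,"z":0,"spin":0.167,"gripper":0},{"x":1.66,"y":3.09,"z":0,"spin":0.167,"gripper":0},{"x":1.66,"y":3.09,"z":0,"spin":0.167,"gripper":0},{"x":1.66,"y":3.09,"z":0,"spin":0.167,"gripper":0},{"x":1.66,"y":3.09,"z":0,"spin":0.167,"gripper":0}]'
python3 - <<'E'
import cv2
from h import *
s=observe();print(s['q'],s['ee_pos'])
p,E=cam("wrist");im=imaging.read_camera("wrist");cv2.imwrite("pics/w1.png",im[:,:,::-1])
np.save("w1.npy",E)
post=np.array([.5316,-.0655])
f=2.99;u=np.array([np.cos(f),np.sin(f)])
for n,X in dict(post=[*post,.048],end=[*(post+.088*u),.048],screw=[*(post+.072*u),.056]).items(): print(n,proj(p,E,np.array(X)))
E
```

```text
time_s: 2.1
ee_pos: [0.4576, -0.0997, 0.2065]
ee_rot: [0.759, 0.651, -0.0, -0.0]
contact_force: [0.1, -0.2, 0.4]
finger_gap: 0.0
[ 0.69137709  0.62413314 -0.92444649  2.0008133   0.66807127  0.8529202
  0.80864304] [ 0.45755289 -0.09971427  0.2065233 ]
post [325.93007048 250.82429071]
end [329.17338554 166.9588062 ]
screw [329.56935494 185.04770401]
```

View pics/w1.png

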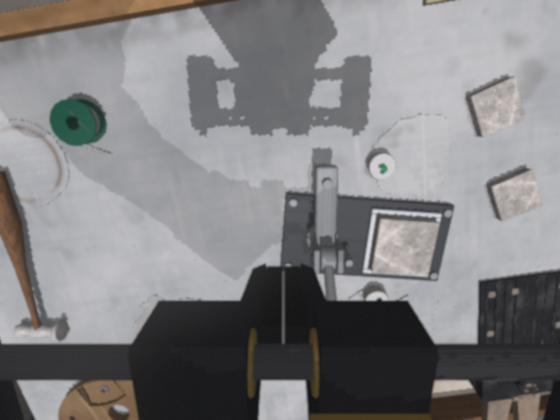

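The wrist view shows the strap's end at (327,166) and its screw at (327,183). These match my predictions to about 2 px. The closed fingertips are at (283,268), on the strap's outer side, so I'll descend.

```bash

python3 -m creep '[{"x":0,"y":0,"z":-2.1,"spin":0,"gripper":0},{"x":0,"y":0,"z":-2.1,"spin":0,"gripper":0},{"x":0,"y":0,"z":-2.1,"spin":0,"gripper":0},{"x":0,"y":0,"z":-2.1,"spin":0,"gripper":0},{"x":0,"y":0,"z":-2.1,"spin":0,"gripper":0},{"x":0,"y":0,"z":-2.1,"spin":0,"gripper":0},{"x":0,"y":0,"z":-2.1,"spin":0,"gripper":0},{"x":0,"y":0,"z":-2.1,"spin":0,"gripper":0}]'
python3 - <<'E'
import numpy as np
post=np.array([53.16,-6.55]);cur=np.array([45.76,-9.97])
def T(f,d=2.85,r=6.8): return post+r*np.array([np.cos(f),np.sin(f)])+d*np.array([-np.sin(f),np.cos(f)])
a=T(2.99);print("to contact",a-cur)
for f in np.linspace(2.99,1.351,25)[1:]:
    b=T(f);print(round(f,3),np.round(b-a,2),np.round(b,2));a=b
E
```

```text
time_s: 3.15
ee_pos: [0.4572, -0.1008, 0.0379]
ee_rot: [0.761, 0.649, -0.0, -0.0]
contact_force: [0.3, 0.4, -0.1]
finger_gap: 0.0005
to contact [0.24759739 1.62957075]
2.922 [-0.11  0.49] [45.9  -7.85]
2.853 [-0.07  0.5 ] [45.83 -7.35]
2.785 [-0.04  0.5 ] [45.79 -6.85]
2.717 [-0.   0.5] [45.79 -6.34]
2.649 [0.03 0.5 ] [45.82 -5.84]
2.58 [0.07 0.5 ] [45.89 -5.34]
2.512 [0.1  0.49] [45.99 -4.85]
2.444 [0.13 0.49] [46.12 -4.36]
2.375 [0.17 0.48] [46.28 -3.89]
2.307 [0.2  0.46] [46.48 -3.43]
2.239 [0.23 0.45] [46.71 -2.98]
2.17 [0.26 0.43] [46.97 -2.55]
2.102 [0.29 0.41] [47.26 -2.13]
2.034 [0.32 0.39] [47.57 -1.74]
1.966 [0.34 0.37] [47.91 -1.37]
1.897 [0.37 0.35] [48.28 -1.02]
1.829 [0.39 0.32] [48.67 -0.7 ]
1.761 [0.41 0.29] [49.08 -0.41]
1.692 [0.43 0.26] [49.51 -0.15]
1.624 [0.45 0.23] [49.95  0.09]
1.556 [0.46 0.2 ] [50.41  0.29]
1.488 [0.47 0.17] [50.89  0.46]
1.419 [0.48 0.14] [51.37  0.6 ]
1.351 [0.49 0.11] [51.86  0.71]
```

```bash

python3 -m creep '[{"x":0.08,"y":0.43,"z":0,"spin":0,"gripper":0},{"x":0.08,"y":0.43,"z":0,"spin":0,"gripper":0},{"x":0.06,"y":0.43,"z":0,"spin":0,"gripper":0},{"x":0.03,"y":0.35,"z":0,"spin":0,"gripper":0},{"x":-0.11,"y":0.49,"z":0,"spin":-0.068,"gripper":0},{"x":-0.07,"y":0.5,"z":0,"spin":-0.068,"gripper":0},{"x":-0.04,"y":0.5,"z":0,"spin":-0.068,"gripper":0},{"x":0,"y":0.5,"z":0,"spin":-0.068,"gripper":0}]'
python3 -m creep '[{"x":0.03,"y":0.5,"z":0,"spin":-0.068,"gripper":0},{"x":0.07,"y":0.5,"z":0,"spin":-0.068,"gripper":0},{"x":0.1,"y":0.49,"z":0,"spin":-0.068,"gripper":0},{"x":0.13,"y":0.49,"z":0,"spin":-0.068,"gripper":0},{"x":0.17,"y":0.48,"z":0,"spin":-0.068,"gripper":0},{"x":0.2,"y":0.46,"z":0,"spin":-0.068,"gripper":0},{"x":0.23,"y":0.45,"z":0,"spin":-0.068,"gripper":0},{"x":0.26,"y":0.43,"z":0,"spin":-0.068,"gripper":0}]'
python3 - <<'E'
import cv2
from h import *
s=observe();print(s['q'],s['contact_force'])
im=imaging.read_camera("top")[160:260,220:340,::-1];im=cv2.resize(im,None,fx=4,fy=4,interpolation=cv2.INTER_CUBIC)
w=cv2.resize(imaging.read_camera("wrist")[:,:,::-1],(533,400))
cv2.imwrite("pics/m1.png",np.hstack([im[:,:260+0],w]) )
E
```

```text
time_s: 4.15
ee_pos: [0.4578, -0.0639, 0.0391]
ee_rot: [0.842, 0.539, 0.0, 0.0]
contact_force: [-0.7, -0.0, -0.2]
finger_gap: -0.0003
time_s: 5.15
ee_pos: [0.4698, -0.0258, 0.0391]
ee_rot: [0.956, 0.293, 0.0, 0.0]
contact_force: [0.1, -0.2, 0.4]
finger_gap: 0.0003
[ 0.20800849  0.82953067 -0.40901489  2.14358977  0.97210336  0.36289397
 -0.4220457 ] [ 0.09613937 -0.19923533  0.35196098]
```

View pics/m1.png

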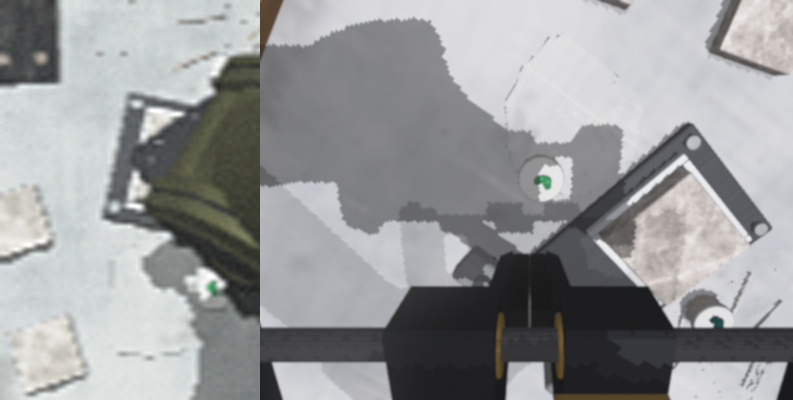

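```bash

python3 - <<'E'
import cv2
from h import *
p,E=cam("wrist");w=imaging.read_camera("wrist")[:,:,::-1].copy()
post=np.array([.5316,-.0655])
for f in (2.99,2.17,2.6):
  u=np.array([np.cos(f),np.sin(f)]);print(f,[np.round(proj(p,E,np.array([*(post+r*u),z]))) for r,z in((0,.048),(.072,.056),(.088,.048))])
p2,E2=cam("scene");t=proj(p2,E2,observe()['ee_pos']);print(t)
sc=imaging.read_camera("scene")[:,:,::-1];x,y=int(t[0]),int(t[1])
sc=cv2.resize(sc[y-60:y+40,x-50:x+50],None,fx=4,fy=4,interpolation=cv2.INTER_CUBIC)
w=cv2.resize(w[200:300,150:250],None,fx=4,fy=4,interpolation=cv2.INTER_CUBIC)
cv2.imwrite("pics/m2.png",np.hstack([sc,w]))
E
```

```text
2.99 [array([330., 366.]), array([235., 300.]), array([215., 275.])]
2.17 [array([330., 366.]), array([337., 261.]), array([337., 225.])]
2.6 [array([330., 366.]), array([278., 272.]), array([265., 240.])]
[287.20807344 234.37253312]
```

View pics/m2.png

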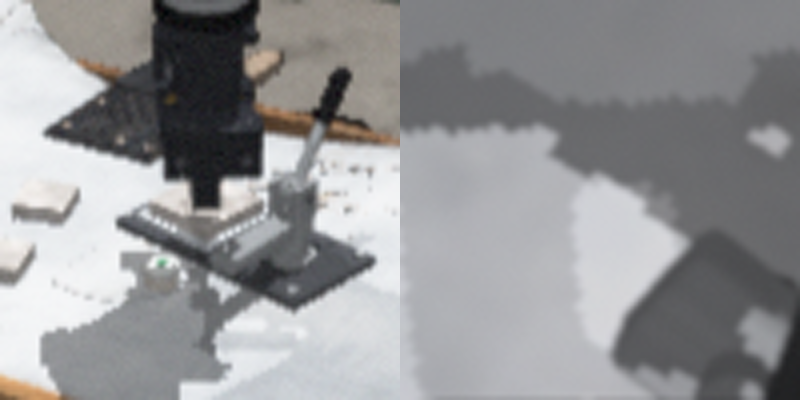

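The strap hasn't moved: its end is still at about (215,274), which is the 2.99 rad prediction. In the scene view the fingertips are well above the projected TCP, so the finger passed over the strap. I'll back off and measure the true tip height by gently touching bare bench.

```bash

python3 -m creep '[{"x":0,"y":0,"z":2.5,"spin":0,"gripper":0},{"x":0,"y":0,"z":2.5,"spin":0,"gripper":0},{"x":-0.24,"y":-1.7,"z":0,"spin":0.136,"gripper":0},{"x":-0.24,"y":-1.7,"z":0,"spin":0.136,"gripper":0},{"x":-0.24,"y":-1.7,"z":0,"spin":0.136,"gripper":0},{"x":-0.24,"y":-1.7,"z":0,"spin":0.136,"gripper":0},{"x":-0.24,"y":-0.6,"z":0,"spin":0.136,"gripper":0},{"x":0,"y":0,"z":0,"spin":0.136,"gripper":0}]'
python3 -m creep '[{"x":0,"y":0,"z":-2,"spin":0,"gripper":0},{"x":0,"y":0,"z":-2,"spin":0,"gripper":0},{"x":0,"y":0,"z":-1.5,"spin":0,"gripper":0},{"x":0,"y":0,"z":-1,"spin":0,"gripper":0},{"x":0,"y":0,"z":-0.8,"spin":0,"gripper":0},{"x":0,"y":0,"z":-0.5,"spin":0,"gripper":0},{"x":0,"y":0,"z":-0.3,"spin":0,"gripper":0},{"x":0,"y":0,"z":0,"spin":0,"gripper":0}]'
```

```text
time_s: 6.35
ee_pos: [0.4568, -0.1016, 0.0887]
ee_rot: [0.759, 0.651, -0.001, 0.0]
contact_force: [0.1, 0.3, -0.4]
finger_gap: 0.0002
time_s: 7.35
ee_pos: [0.4576, -0.1002, 0.0077]
ee_rot: [0.761, 0.649, 0.0, -0.0]
contact_force: [-0.5, -0.3, 0.3]
finger_gap: 0.0003
```

```bash

python3 -m creep '[{"x":0,"y":0,"z":-0.1,"spin":0,"gripper":0},{"x":0,"y":0,"z":-0.1,"spin":0,"gripper":0},{"x":0,"y":0,"z":-0.1,"spin":0,"gripper":0},{"x":0,"y":0,"z":-0.1,"spin":0,"gripper":0},{"x":0,"y":0,"z":-0.1,"spin":0,"gripper":0},{"x":0,"y":0,"z":-0.1,"spin":0,"gripper":0},{"x":0,"y":0,"z":0,"spin":0,"gripper":0},{"x":0,"y":0,"z":0,"spin":0,"gripper":0}]'
python3 - <<'E'
import cv2
from h import *
p2,E2=cam("scene");t=proj(p2,E2,observe()['ee_pos']);print(t)
sc=imaging.read_camera("scene")[:,:,::-1];x,y=int(t[0]),int(t[1])
sc=cv2.resize(sc[y-70:y+30,x-50:x+50],None,fx=6,fy=6,interpolation=cv2.INTER_CUBIC)
cv2.imwrite("pics/m3.png",sc)
E
```

```text
time_s: 8.35
ee_pos: [0.4576, -0.1002, 0.0017]
ee_rot: [0.761, 0.649, 0.0, -0.0]
contact_force: [-0.7, 0.2, -0.2]
finger_gap: 0.0004
[306.86070342 253.63839589]
```

View pics/m3.png

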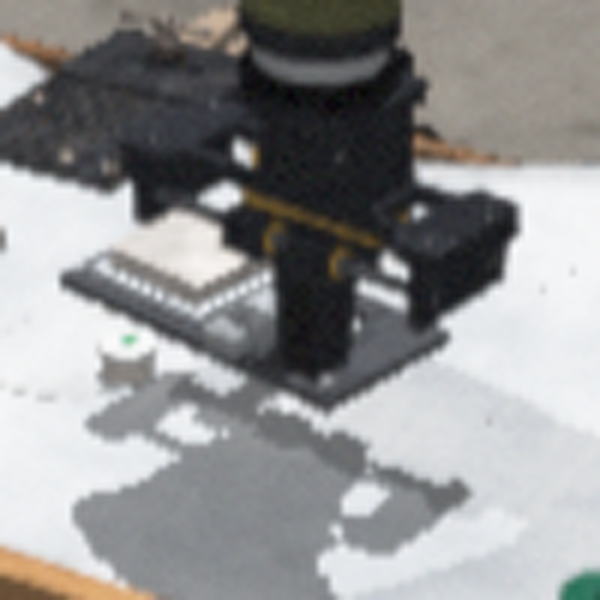

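```bash

python3 - <<'E'
from h import *
p,E=cam("scene");s=observe()['ee_pos'];print(s)
def zfor(x,y,v): 
    zs=np.arange(-.03,.2,.001);return zs[np.argmin([abs(proj(p,E,np.array([x,y,z]))[1]-v) for z in zs])]
v0=253-70
j=np.array([np.cos(1.42),np.sin(1.42)])
print("tip",zfor(s[0],s[1],v0+370/6), zfor(s[0]-.009,s[1],v0+372/6))
for k in (.09,-.09):
  q=s[:2]+k*j; print(k,[np.round((proj(p,E,np.array([*q,z]))-[256,v0])*6) for z in(.03,.06,.09)])
E
python3 -m creep '[{"x":0,"y":0,"z":-0.1,"spin":0,"gripper":0},{"x":0,"y":0,"z":-0.1,"spin":0,"gripper":0},{"x":0,"y":0,"z":-0.1,"spin":0,"gripper":0},{"x":0,"y":0,"z":-0.1,"spin":0,"gripper":0},{"x":0,"y":0,"z":-0.1,"spin":0,"gripper":0},{"x":0,"y":0,"z":-0.1,"spin":0,"gripper":0},{"x":0,"y":0,"z":-0.1,"spin":0,"gripper":0},{"x":0,"y":0,"z":0,"spin":0,"gripper":0}]'
```

```text
[ 0.45757741 -0.10014721  0.00176482]
tip 0.032000000000000056 0.03500000000000006
0.09 [array([163., 316.]), array([163., 263.]), array([163., 209.])]
-0.09 [array([459., 435.]), array([461., 380.]), array([464., 323.])]
time_s: 9.4
ee_pos: [0.4575, -0.1002, -0.0053]
ee_rot: [0.761, 0.649, -0.0, -0.0]
contact_force: [-0.5, 0.1, 0.3]
finger_gap: 0.0005
```

```bash

python3 -m creep '[{"x":0,"y":0,"z":-0.1,"spin":0,"gripper":0},{"x":0,"y":0,"z":-0.1,"spin":0,"gripper":0},{"x":0,"y":0,"z":-0.1,"spin":0,"gripper":0},{"x":0,"y":0,"z":-0.1,"spin":0,"gripper":0},{"x":0,"y":0,"z":-0.1,"spin":0,"gripper":0},{"x":0,"y":0,"z":-0.1,"spin":0,"gripper":0},{"x":0,"y":0,"z":-0.1,"spin":0,"gripper":0},{"x":0,"y":0,"z":-0.1,"spin":0,"gripper":0}]'
python3 -m creep '[{"x":0,"y":0,"z":-0.1,"spin":0,"gripper":0},{"x":0,"y":0,"z":-0.1,"spin":0,"gripper":0},{"x":0,"y":0,"z":-0.1,"spin":0,"gripper":0},{"x":0,"y":0,"z":-0.1,"spin":0,"gripper":0},{"x":0,"y":0,"z":-0.1,"spin":0,"gripper":0},{"x":0,"y":0,"z":-0.1,"spin":0,"gripper":0},{"x":0,"y":0,"z":0,"spin":0,"gripper":0},{"x":0,"y":0,"z":0,"spin":0,"gripper":0}]'
```

```text
time_s: 10.4
ee_pos: [0.4576, -0.1002, -0.0133]
ee_rot: [0.761, 0.649, 0.0, -0.0]
contact_force: [-0.1, 0.1, -0.2]
finger_gap: 0.0008
time_s: 11.4
ee_pos: [0.4576, -0.1002, -0.0192]
ee_rot: [0.761, 0.649, 0.0, -0.0]
contact_force: [-0.0, 0.0, -0.1]
finger_gap: 0.0004
```

```bash

python3 -m creep '[{"x":0,"y":0,"z":-0.1,"spin":0,"gripper":0},{"x":0,"y":0,"z":-0.1,"spin":0,"gripper":0},{"x":0,"y":0,"z":-0.1,"spin":0,"gripper":0},{"x":0,"y":0,"z":-0.1,"spin":0,"gripper":0},{"x":0,"y":0,"z":-0.1,"spin":0,"gripper":0},{"x":0,"y":0,"z":-0.1,"spin":0,"gripper":0},{"x":0,"y":0,"z":-0.1,"spin":0,"gripper":0},{"x":0,"y":0,"z":0,"spin":0,"gripper":0}]'
python3 - <<'E'
import cv2
from h import *
p2,E2=cam("scene");t=proj(p2,E2,observe()['ee_pos']);print(t)
sc=imaging.read_camera("scene")[:,:,::-1];x,y=int(t[0]),int(t[1])
sc=cv2.resize(sc[y-70:y+30,x-50:x+50],None,fx=6,fy=6,interpolation=cv2.INTER_CUBIC)
cv2.imwrite("pics/m4.png",sc)
E
```

```text
time_s: 12.4
ee_pos: [0.4575, -0.1002, -0.0263]
ee_rot: [0.761, 0.649, -0.0, -0.0]
contact_force: [-0.7, -0.2, 0.2]
finger_gap: 0.0005
[306.68768706 261.83321741]
```

View pics/m4.png

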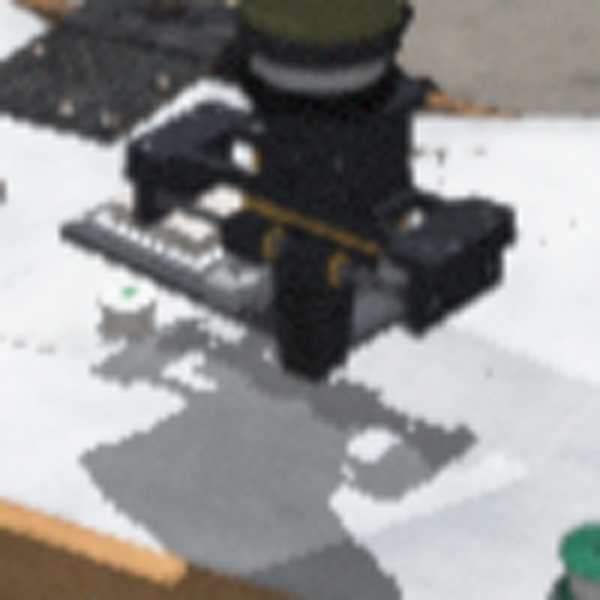

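The tips hover just above the bench at TCP z = -0.026, so they sit about 28 mm above the reported TCP. I'll run the sweep with TCP z near 0.0095, which puts the tips at about 0.038.

```bash

python3 -m creep '[{"x":0,"y":0,"z":1.8,"spin":0,"gripper":0},{"x":0,"y":0,"z":1.78,"spin":0,"gripper":0},{"x":0.08,"y":0.43,"z":0,"spin":0,"gripper":0},{"x":0.08,"y":0.43,"z":0,"spin":0,"gripper":0},{"x":0.06,"y":0.43,"z":0,"spin":0,"gripper":0},{"x":0.03,"y":0.37,"z":0,"spin":0,"gripper":0},{"x":-0.11,"y":0.49,"z":0,"spin":-0.068,"gripper":0},{"x":-0.07,"y":0.5,"z":0,"spin":-0.068,"gripper":0}]'
python3 -c "
from rig import observe
s=observe();print(s['q'].round(2),s['contact_force'].round(2))"
```

```text
time_s: 13.45
ee_pos: [0.4581, -0.0744, 0.0092]
ee_rot: [0.804, 0.595, -0.001, 0.0]
contact_force: [1.0, -1.8, -0.7]
finger_gap: 0.0005
[ 0.41  0.93 -0.58  2.16  1.29  0.48  0.05] [ 0.96 -1.75 -0.7 ]
```

The force reads about -1.8 N in y, so the finger is pushing the strap. Continuing the sweep.

```bash

python3 -m creep '[{"x":-0.04,"y":0.5,"z":0,"spin":-0.068,"gripper":0},{"x":0,"y":0.5,"z":0,"spin":-0.068,"gripper":0},{"x":0.03,"y":0.5,"z":0,"spin":-0.068,"gripper":0},{"x":0.07,"y":0.5,"z":0,"spin":-0.068,"gripper":0},{"x":0.1,"y":0.49,"z":0,"spin":-0.068,"gripper":0},{"x":0.13,"y":0.49,"z":0,"spin":-0.068,"gripper":0},{"x":0.17,"y":0.48,"z":0,"spin":-0.068,"gripper":0},{"x":0.2,"y":0.46,"z":0,"spin":-0.068,"gripper":0}]'
python3 -c "
from rig import observe
s=observe();print(s['q'].round(2),s['contact_force'].round(2))"
```

```text
time_s: 14.45
ee_pos: [0.4644, -0.0354, 0.0092]
ee_rot: [0.934, 0.357, -0.001, 0.001]
contact_force: [0.3, -1.6, 0.0]
finger_gap: 0.0001
[ 0.29  0.91 -0.51  2.16  1.25  0.42 -0.54] [ 0.3  -1.59  0.02]
```

```bash

python3 -m creep '[{"x":0.23,"y":0.45,"z":0,"spin":-0.068,"gripper":0},{"x":0.26,"y":0.43,"z":0,"spin":-0.068,"gripper":0},{"x":0.29,"y":0.41,"z":0,"spin":-0.068,"gripper":0},{"x":0.32,"y":0.39,"z":0,"spin":-0.068,"gripper":0},{"x":0.34,"y":0.37,"z":0,"spin":-0.068,"gripper":0},{"x":0.37,"y":0.35,"z":0,"spin":-0.068,"gripper":0},{"x":0.39,"y":0.32,"z":0,"spin":-0.068,"gripper":0},{"x":0.41,"y":0.29,"z":0,"spin":-0.068,"gripper":0}]'
python3 -c "
from rig import observe
s=observe();print(s['q'].round(2),s['contact_force'].round(2))"
```

```text
time_s: 15.45
ee_pos: [0.4899, -0.0053, 0.0091]
ee_rot: [0.996, 0.093, -0.001, 0.001]
contact_force: [-1.1, -1.2, 0.4]
finger_gap: 0.0002
[ 0.19  0.91 -0.45  2.09  1.07  0.4  -0.96] [-1.13 -1.19  0.37]
```

```bash

python3 -m creep '[{"x":0.43,"y":0.26,"z":0,"spin":-0.068,"gripper":0},{"x":0.45,"y":0.23,"z":0,"spin":-0.068,"gripper":0},{"x":0.46,"y":0.2,"z":0,"spin":-0.068,"gripper":0},{"x":0.47,"y":0.17,"z":0,"spin":-0.068,"gripper":0},{"x":0.48,"y":0.14,"z":0,"spin":-0.068,"gripper":0},{"x":0.3,"y":0.07,"z":0,"spin":-0.05,"gripper":0},{"x":0,"y":0,"z":0,"spin":0,"gripper":0},{"x":0,"y":0,"z":0,"spin":0,"gripper":0}]'
python3 -c "
from rig import observe
s=observe();print(s['q'].round(2),s['contact_force'].round(2))"
```

```text
time_s: 16.45
ee_pos: [0.5166, 0.0065, 0.0094]
ee_rot: [0.995, -0.1, -0.0, -0.0]
contact_force: [-1.2, -0.2, -0.5]
finger_gap: 0.0007
[ 0.14  0.91 -0.41  2.01  0.91  0.41 -1.19] [-1.21 -0.19 -0.47]
```

```bash

python3 -m creep '[{"x":0.1,"y":0,"z":0,"spin":0,"gripper":0},{"x":0.1,"y":0,"z":0,"spin":0,"gripper":0},{"x":0.1,"y":0,"z":0,"spin":0,"gripper":0},{"x":0.1,"y":0,"z":0,"spin":0,"gripper":0},{"x":0.1,"y":0,"z":0,"spin":0,"gripper":0},{"x":0.1,"y":0,"z":0,"spin":0,"gripper":0},{"x":0,"y":0,"z":0,"spin":0,"gripper":0},{"x":0,"y":0,"z":0,"spin":0,"gripper":0}]'
python3 -c "
from rig import observe
s=observe();print(s['ee_pos'],s['contact_force'].round(2))"
```

```text
time_s: 17.45
ee_pos: [0.5217, 0.0063, 0.0094]
ee_rot: [0.995, -0.1, -0.001, 0.0]
contact_force: [-5.0, 1.2, 1.2]
finger_gap: -0.0
[0.52171257 0.00625698 0.0094096 ] [-4.95  1.24  1.18]
```

```bash

python3 -m creep '[{"x":0.1,"y":0,"z":0,"spin":0,"gripper":0},{"x":0.1,"y":0,"z":0,"spin":0,"gripper":0},{"x":0.1,"y":0,"z":0,"spin":0,"gripper":0},{"x":0,"y":0,"z":0,"spin":0,"gripper":0},{"x":0,"y":0,"z":0,"spin":0,"gripper":0},{"x":0,"y":0,"z":0,"spin":0,"gripper":0},{"x":0,"y":0,"z":0,"spin":0,"gripper":0},{"x":0,"y":0,"z":0,"spin":0,"gripper":0}]'
python3 -c "
from rig import observe
s=observe();print(s['ee_pos'],s['contact_force'].round(2))"
```

```text
time_s: 18.45
ee_pos: [0.5218, 0.0062, 0.0093]
ee_rot: [0.995, -0.1, -0.003, 0.001]
contact_force: [-10.1, 1.6, 5.8]
finger_gap: 0.0007
[0.52175721 0.00618009 0.00932494] [-10.12   1.57   5.76]
```

The finger holds still while the force rises to 10 N, so the strap is at its hard stop. Now I'll back off, go up and move over the lever.

```bash

python3 -m creep '[{"x":-1,"y":0,"z":0,"spin":0,"gripper":0},{"x":-1.5,"y":0.3,"z":0,"spin":0,"gripper":0},{"x":0,"y":0,"z":2,"spin":0,"gripper":0},{"x":0,"y":0,"z":2.6,"spin":0,"gripper":0},{"x":0,"y":0,"z":2.6,"spin":0,"gripper":0},{"x":0,"y":0,"z":2.6,"spin":0,"gripper":0},{"x":0,"y":0,"z":2.6,"spin":0,"gripper":0},{"x":0,"y":0,"z":2.6,"spin":0,"gripper":0}]'
python3 - <<'E'
import cv2
from h import *
s=observe();print(s['ee_pos'],s['q'].round(2))
p,E=cam("scene");t=proj(p,E,np.array([.53,-.06,.06]));x,y=map(int,t)
sc=imaging.read_camera("scene")[:,:,::-1]
a=cv2.resize(sc[y-40:y+40,x-50:x+50],(500,400),interpolation=cv2.INTER_CUBIC)
tp=imaging.read_camera("top")[160:260,230:330,::-1]
a2=cv2.resize(tp,(300,300),interpolation=cv2.INTER_CUBIC);a2=cv2.copyMakeBorder(a2,0,100,0,0,0)
cv2.imwrite("pics/m5.png",np.hstack([a,a2]))
for th in (0,.1,.2):
  el=np.pi/3-th;o=np.array([-.218,-.976]);q=np.array([.5316,-.0655])+.095*np.cos(el)*o
  print(th,(proj(p,E,np.array([*q,.064+.095*np.sin(el)]))-[x-50,y-40])*5)
E
```

```text
time_s: 19.45
ee_pos: [0.5027, 0.0093, 0.161]
ee_rot: [0.995, -0.101, 0.002, -0.0]
contact_force: [0.2, -0.2, 0.3]
finger_gap: 0.0004
[0.50266218 0.00934332 0.16102576] [ 0.3   0.67 -0.67  1.97  0.63  0.72 -0.96]
0 [324.71856304  99.54941795]
0.1 [335.05047743 111.72497874]
0.2 [344.6324792  124.85130775]
```

View pics/m5.png

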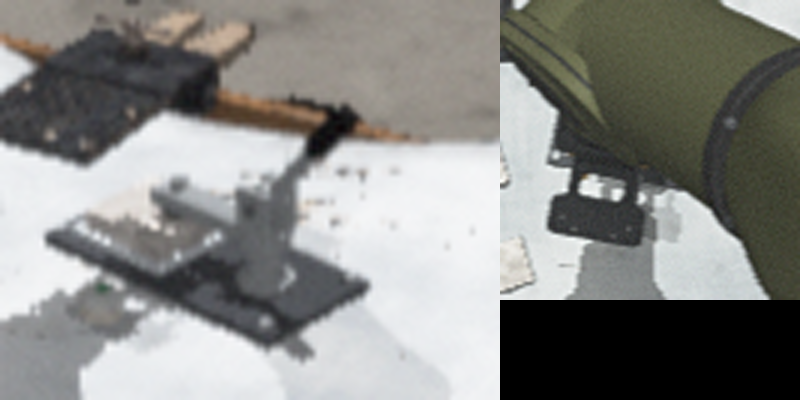

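The strap is over the block and the lever is still up, with its end at crop (345,115). That fits a lever angle of about 0.15 rad.

```bash

python3 -m creep '[{"x":0.42,"y":-2.22,"z":0,"spin":0,"gripper":0},{"x":0.42,"y":-2.22,"z":0,"spin":0,"gripper":0},{"x":0.42,"y":-2.22,"z":0,"spin":0,"gripper":0},{"x":0.42,"y":-2.22,"z":0,"spin":0,"gripper":0},{"x":0.42,"y":-2.22,"z":0,"spin":0,"gripper":0},{"x":0,"y":0,"z":-1.2,"spin":0,"gripper":0},{"x":0,"y":0,"z":-1.2,"spin":0,"gripper":0},{"x":0,"y":0,"z":-1.2,"spin":0,"gripper":0}]'
python3 - <<'E'
import cv2
from h import *
s=observe();print(s['ee_pos'],s['q'].round(2),s['contact_force'].round(2))
p,E=cam("scene");t=proj(p,E,np.array([.53,-.08,.09]));x,y=map(int,t)
sc=imaging.read_camera("scene")[:,:,::-1]
a=cv2.resize(sc[y-40:y+40,x-50:x+50],(375,300),interpolation=cv2.INTER_CUBIC)
w=cv2.resize(imaging.read_camera("wrist")[:,:,::-1],(400,300))
cv2.imwrite("pics/m6.png",np.hstack([a,w]))
E
```

```text
time_s: 20.55
ee_pos: [0.5216, -0.1003, 0.1224]
ee_rot: [0.995, -0.099, -0.0, -0.0]
contact_force: [-0.3, -0.2, 0.5]
finger_gap: 0.0005
[ 0.52156056 -0.10027046  0.12238764] [ 0.49  0.76 -0.65  1.91  0.7   0.7  -0.78] [-0.26 -0.23  0.52]
```

View pics/m6.png

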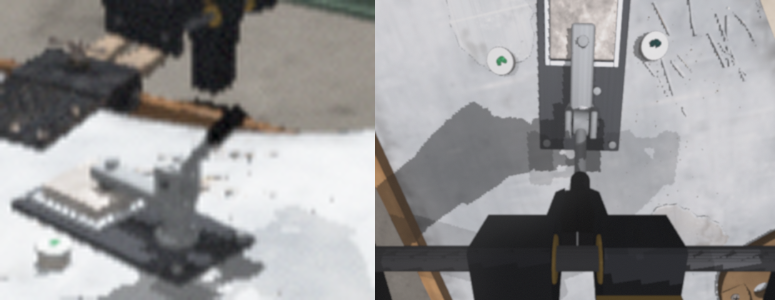

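Both views show the fingers lined up above the lever's black end, with the strap square over the block. Pushing down along the arc.

```bash

python3 -m creep '[{"x":0,"y":0,"z":-0.7,"spin":0,"gripper":0},{"x":0,"y":-0.2,"z":-0.8,"spin":0,"gripper":0},{"x":-0.08,"y":-0.34,"z":-0.25,"spin":0,"gripper":0},{"x":-0.08,"y":-0.34,"z":-0.25,"spin":0,"gripper":0},{"x":-0.07,"y":-0.31,"z":-0.28,"spin":0,"gripper":0},{"x":-0.07,"y":-0.31,"z":-0.28,"spin":0,"gripper":0},{"x":-0.06,"y":-0.28,"z":-0.32,"spin":0,"gripper":0},{"x":-0.06,"y":-0.28,"z":-0.32,"spin":0,"gripper":0}]'
python3 -m creep '[{"x":-0.06,"y":-0.25,"z":-0.34,"spin":0,"gripper":0},{"x":-0.06,"y":-0.25,"z":-0.34,"spin":0,"gripper":0},{"x":-0.05,"y":-0.21,"z":-0.36,"spin":0,"gripper":0},{"x":-0.05,"y":-0.21,"z":-0.36,"spin":0,"gripper":0},{"x":-0.04,"y":-0.18,"z":-0.38,"spin":0,"gripper":0},{"x":-0.04,"y":-0.18,"z":-0.38,"spin":0,"gripper":0},{"x":-0.03,"y":-0.14,"z":-0.4,"spin":0,"gripper":0},{"x":-0.03,"y":-0.14,"z":-0.4,"spin":0,"gripper":0}]'
```

```text
time_s: 21.65
ee_pos: [0.5176, -0.1228, 0.0914]
ee_rot: [0.995, -0.1, 0.0, 0.0]
contact_force: [-0.4, 0.4, 1.4]
finger_gap: 0.0004
time_s: 22.65
ee_pos: [0.5139, -0.1381, 0.0616]
ee_rot: [0.995, -0.1, -0.0, 0.0]
contact_force: [-0.1, -1.4, 2.0]
finger_gap: 0.0003
```

```bash

python3 -m creep '[{"x":-0.02,"y":-0.1,"z":-0.4,"spin":0,"gripper":0},{"x":-0.02,"y":-0.1,"z":-0.4,"spin":0,"gripper":0},{"x":-0.01,"y":-0.05,"z":-0.4,"spin":0,"gripper":0},{"x":0,"y":-0.05,"z":-0.3,"spin":0,"gripper":0},{"x":0,"y":0,"z":-0.2,"spin":0,"gripper":0},{"x":0,"y":0,"z":-0.2,"spin":0,"gripper":0},{"x":0,"y":0,"z":0,"spin":0,"gripper":0},{"x":0,"y":0,"z":0,"spin":0,"gripper":0}]'
```

```text
time_s: 23.65
ee_pos: [0.5138, -0.14, 0.0429]
ee_rot: [0.995, -0.1, 0.0, -0.001]
contact_force: [-0.1, 0.6, -0.3]
finger_gap: 0.0001
```

```bash

python3 -m creep '[{"x":0,"y":0,"z":-0.1,"spin":0,"gripper":0},{"x":0,"y":0,"z":-0.1,"spin":0,"gripper":0},{"x":0,"y":0,"z":-0.1,"spin":0,"gripper":0},{"x":0,"y":0,"z":-0.1,"spin":0,"gripper":0},{"x":0,"y":0,"z":0,"spin":0,"gripper":0},{"x":0,"y":0,"z":0,"spin":0,"gripper":0},{"x":0,"y":0,"z":0,"spin":0,"gripper":0},{"x":0,"y":0,"z":0,"spin":0,"gripper":0}]'
```

```text
time_s: 24.65
ee_pos: [0.5139, -0.1405, 0.0398]
ee_rot: [0.995, -0.1, 0.001, -0.0]
contact_force: [-1.8, 0.3, 10.0]
finger_gap: 0.0003
```

```bash

python3 - <<'E'
import cv2
from h import *
s=observe();print(s['ee_pos'],s['contact_force'].round(2))
p,E=cam("scene");t=proj(p,E,np.array([.53,-.08,.06]));x,y=map(int,t)
sc=imaging.read_camera("scene")[:,:,::-1]
a=cv2.resize(sc[y-40:y+40,x-50:x+50],(500,400),interpolation=cv2.INTER_CUBIC)
cv2.imwrite("pics/m7.png",a)
E
```

```text
[ 0.51389663 -0.14047275  0.03979869] [-1.8   0.31 10.  ]
```

View pics/m7.png

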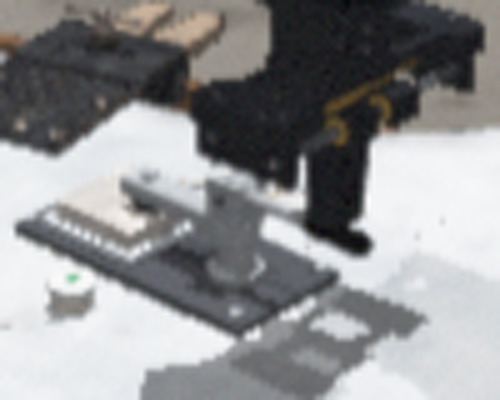

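The lever is almost level, with the finger on the sleeve and 10 N of force. I'll push a little more to confirm the hard stop.

```bash

python3 -m creep '[{"x":0,"y":0,"z":-0.1,"spin":0,"gripper":0},{"x":0,"y":0,"z":-0.1,"spin":0,"gripper":0},{"x":0,"y":0,"z":-0.1,"spin":0,"gripper":0},{"x":0,"y":0,"z":-0.1,"spin":0,"gripper":0},{"x":0,"y":0,"z":0,"spin":0,"gripper":0},{"x":0,"y":0,"z":0,"spin":0,"gripper":0},{"x":0,"y":0,"z":0,"spin":0,"gripper":0},{"x":0,"y":0,"z":0,"spin":0,"gripper":0}]'
```

```text
time_s: 25.7
ee_pos: [0.5142, -0.1407, 0.0387]
ee_rot: [0.995, -0.1, 0.002, 0.001]
contact_force: [-8.3, 0.8, 38.1]
finger_gap: 0.0001
```

The force jumped to 38 N for about 1 mm of travel, so the lever is at its stop. I'll withdraw straight up, then away.

```bash

python3 -m creep '[{"x":0,"y":0,"z":0.4,"spin":0,"gripper":0},{"x":0,"y":0,"z":0.4,"spin":0,"gripper":0},{"x":0,"y":0,"z":2,"spin":0,"gripper":0},{"x":0,"y":0,"z":2.5,"spin":0,"gripper":0},{"x":0,"y":0,"z":2.5,"spin":0,"gripper":0},{"x":0,"y":-2,"z":2.5,"spin":0,"gripper":0},{"x":0,"y":-3,"z":2,"spin":0,"gripper":0},{"x":0,"y":0,"z":0,"spin":0,"gripper":0}]'
python3 - <<'E'
import cv2
from h import *
s=observe();print(s['ee_pos'],s['contact_force'].round(2))
p,E=cam("scene");t=proj(p,E,np.array([.53,-.06,.05]));x,y=map(int,t)
sc=imaging.read_camera("scene")[:,:,::-1]
a=cv2.resize(sc[y-40:y+40,x-50:x+50],(375,300),interpolation=cv2.INTER_CUBIC)
w=cv2.resize(imaging.read_camera("wrist")[:,:,::-1],(400,300))
cv2.imwrite("pics/m8.png",np.hstack([a,w]))
post=np.array([.5316,-.0655])
for th in(0,.08,.16):
  q=post+.095*np.cos(th)*np.array([-.218,-.976]);print(th,(proj(p,E,np.array([*q,.064+.095*np.sin(th)]))-[x-50,y-40])*3.75)
p,E=cam("wrist")
for f in (1.35,1.44): print(f,[np.round(proj(p,E,np.array([*(post+r*np.array([np.cos(f),np.sin(f)])),z]))/1.4+[375,0]) for r,z in((0,.07),(.072,.056))])
E
```

```text
time_s: 26.7
ee_pos: [0.5139, -0.194, 0.1583]
ee_rot: [0.995, -0.103, 0.001, 0.001]
contact_force: [-0.1, 0.7, 0.6]
finger_gap: 0.0003
[ 0.51385486 -0.19395317  0.15831803] [-0.1   0.68  0.58]
0 [287.45335582 177.59754571]
0.08 [287.5287903  168.84198733]
0.16 [286.98934452 159.84955064]
1.35 [array([570.,  23.]), array([571., -62.])]
1.44 [array([570.,  23.]), array([564., -62.])]
```

View pics/m8.png

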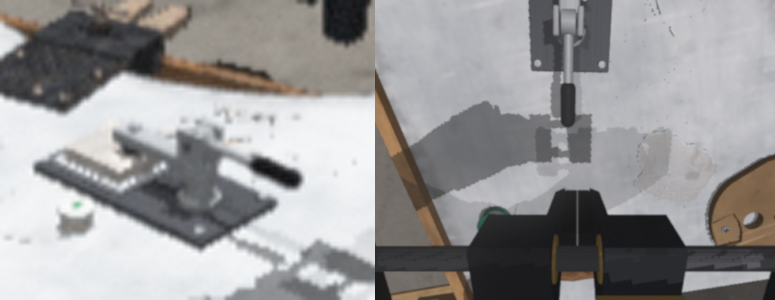

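The lever lies level, with its end near crop (290,177) against (287,178) predicted for fully down. It is parallel to the plate, so the strap is still at its stop. The hand is clear.

```bash
python3 -c "
from rig import ticket
print(ticket.sign_off())"
```

```text
the job is handed in; nothing more can be done
None
```

The block is clamped: I pushed the strap round to its stop with the outside of the closed fingers, then pushed the cam lever all the way down. The hand is clear and the job is handed in, with about 27 of the 45 s used.

**Last checks:**
- **Strap:** at the end of the push the finger stopped moving while the force rose from 5 to 10 N, which showed the hard stop. The final wrist view shows the lever still in line with the plate, so the strap had not swung back.
- **Lever:** it moved only about 1 mm while the force went from 10 to 38 N. In the final picture its end is within about 1 pixel of the fully-down prediction.
- **Block and bystanders:** the block is still in its nest. I did not measure the bystanders again. The +y gem jar looks in place in the last scene picture, and both gem jars did in an earlier wrist view.
- **Pad force:** I could not measure this directly. I inferred it from the lever being fully down.

**Not as expected:**
- **Missed first sweep:** the closed fingertips sit about 28 mm above the reported TCP, so the first sweep passed over the strap without moving it. I backed off, checked the tip height near bare bench and repeated the sweep lower.
- **High force at the lever stop:** the final push reached 38 N at the fingertip, more than needed and close to the 40 N limit stated for the arm and gripper body.

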